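# Dry-lay a small roller rest on its base board

### The arm

A 7-joint arm with a two-finger parallel gripper is mounted at the origin on a cart in front of the work surface, level with it; the furniture and walls round the work are solid. World frame = base frame: x ahead of the robot, y to its left, z up, the work surface at z = 0. Lengths are in m, angles in degrees, forces in N, time in s.
With the tool pointing down it reaches from about 0.425 to 0.875 m from the base axis. Payload 9.9 kg.
Tool frame: the origin (TCP) lies midway between the tips of the shut fingers; the grasp point (between the pads) lies behind it (grip_depth is the z of the grasp point in the tool frame, in m); z points along the fingers, y is the line along which they close (so a half turn about z gives the same grasp; the last joint's range is limited). The gripper opens to 85 mm and grips with 20 to 120 N. Pads are 22 mm wide; open, the fingers measure 114 mm over their backs; the gripper's body (76 mm by 85 mm) begins 54 mm behind the grasp point. The pads swing forward as they close: fully open they stand 13 mm farther back than shut.
Start: joints at [-79.973, 32.985, 1.427, 82.34, -0.859, 64.687, -3.237], TCP at [0.173, 0.653, 0.231] pointing down, gripper open.
Joint ranges: [-157.87, 157.87], [-19.46, 123.44], [-87.15, 90], [11.01, 140.99], [-62.26, 242.26], [9.8, 113.94], [-161.44, 161.44]. Speed limits (degrees/s): [127.2, 127.2, 172.46, 172.46, 180, 180, 180].

### API

Orientations are given as [roll, pitch, yaw] about the fixed x, y, z axes, in that order (R = Rz(yaw) Ry(pitch) Rx(roll)).
In Python, from station import * gives the robot as it stands.
- The arm moves only by the tool servo_tool, never from a script. Its argument "targets" is a list of rows, each an object with "offset": the shift along the tool's x, y, z in mm, a list of three; "roll": the turn about the tool's z in rad; "hand": the finger opening in mm, from 0 to 85.4. A call has 1 to 12 rows; each row shifts and turns the commanded pose from where the row before left it, along the tool's axes as they then stand; what a row does not reach is not made up. A row lasts 1/12 s, in which the tool goes at most 41.7 mm and 7.16 degrees, less where a joint would pass 70% of its speed; a pose out of reach is approached as far as the arm can. A call with a gripper value outside its range is refused whole. The fingers move at their own pace and stop on an object; the grip force is fixed at half the most. Time passes only in rows, so rows that do not move let the fingers close. It gives the time, the measured TCP pose, the force, the opening and the grip force at its end, in the units of the state.
- read_state(): the state, without advancing time (a new reading comes with each control period).
- get_image(name): name is "scene" or "side" or "wrist"; returns the picture (384x512x3 uint8, red, green, blue); there is no depth.
- get_calibration(name): a dict with "fx", "fy", "cx", "cy" (pixels), "R" (3x3) and "t" (3): a world point X has camera coordinates R X + t. Camera axes: x right, y down, z forward; pixel columns grow to the right and rows downward; lengths in m; the calibration is good to about 2 mm. The wrist camera is an equidistant fisheye: a pixel r from the principal point sees the ray r / f radians off the axis. A picture is of the moment at which its call begins: read the wrist's pose just before it. get_calibration takes no time and is no camera call; for the wrist camera it gives the pose at the moment of the call.
- close_job(): hands the job in; it is judged then, once.
The state is a dict: "time_s": time; "qpos": joint angles; "dq": joint speeds; "joint_torque": joint torques, N m; "tcp_pos": TCP position; "eef_rot": TCP orientation; "wrist_force": force on the tool from outside, world axes, zero at the start; "wrist_torque": the same for the moment, N m; "gripper_width": finger opening in m; "gripper_force": force on a finger pad.
Only numpy, scipy, OpenCV 4.12 (cv2) and the standard library are available. Lean on these libraries where they do the work, as an engineer would, in place of code of your own. Each camera call takes 0.05 s, during which the arm holds its last target. There are 200 camera calls.

### The job

Dry-lay a roller rest on the fixed plywood board: the small white-faced chipboard piece in the middle with the black wheel flat and centred on top of it, the longest wood block halfway between the chipboard and the board's end with the black rubber strip, the tallest block halfway between the chipboard and the plain end. Chipboard and both blocks lie flat as they were, on the board's centre line, long sides squarely across the board. Leave the low, almost square block, the tape measure and the push stick where they are.

Things in the scene. Friction and masses are not known exactly. Their poses are not given: they have to be found in the camera images.
- base_board: plywood board 110 (x) by 210 (y) by 15 mm thick, lying flat and fixed to the table, turned any way in plan. Origin: centre of its underside, at table height; its top is 15 mm above. y runs along its length; near its +y end, 77 to 95 mm from the centre, a black rubber strip is let in practically flush right across the board (a block may rest on it), its -y end is plain wood with two small screw heads
- small_offcut: starts, like the wheel and the three blocks, on a fixed dark green mat 6 mm thick; a flat rectangular piece of chipboard with a white top face, 45 (x) by 62 (y) by 18 mm high, lying flat; solid. Origin: centre of its underside, z up
- black_wheel: black solid wheel with a pale hub, 45 mm in diameter and 24 mm high, lying flat. Origin: centre of its underside, z up along its axle
- long_block: the longest of the three wood blocks: 30 (x) by 70 (y) by 22 mm high, lying flat. Origin: centre of its underside, z up
- tall_block: the tallest of the three wood blocks: 28 (x) by 50 (y) by 28 mm high, as thick as it is wide. Origin: centre of its underside, z up
- flat_block: the lowest wood block, almost square from above: 38 (x) by 45 (y) by 19 mm high; not part of the job, lies among the parts. Origin: centre of its underside
- tape: yellow tape measure standing on edge, 36 (x) by 75 (y) by 60 mm high, a bystander. Origin: centre of its underside
- stick: plywood push stick lying flat, 42 (x) by 232 (y) by 12 mm high, a bystander. Origin: centre of its underside
There are look-alikes about, which are no part of the job. Leave any blue look-alike of the black_wheel alone.

How it is judged:
By the outcome, as a careful person would: the job done as asked, in the order asked, and still so for the second after the job is handed in, with the robot touching nothing.
It also fails if it takes over 112 s, if anything falls off the work surface, if the arm or the gripper's body presses on something with over 40 N, if the wrist force passes 120 N, or if a joint passes its speed limit or range.

## Working session

There is one attempt and no reset: what is moved stays moved. The work goes in short steps, Python scripts to look and compute and a tool call to move; the robot and the scene stay as the last step left them, time stands still between calls to the robot, and variables do not carry over. Pictures are saved under pics/ and viewed, at most 14 in all, crops included, and the job is handed in when it is done.

Besides the shell and the picture viewer there is one more tool, called after "Request:" as name([rows], argument=value, ...), one row to a line, values as JSON. servo_tool: Moves the arm, as the interface text tells. Its arguments: {"type":"object","properties":{"targets":{"type":"array"}},"required":["targets"]}

```bash
mkdir -p pics; ls
python3 - <<'E'
from station import *
import cv2,numpy as np
s=read_state();print(s)
for n in("scene","side","wrist"):
    c=get_calibration(n);print(n,c)
    im=get_image(n);cv2.imwrite(f"pics/{n}0.png",im[:,:,::-1])
E
```

```text
pics
{'time_s': 0.0, 'qpos': array([-79.97229021,  33.03144709,   1.42367395,  82.38760248,
        -0.85995759,  64.68848243,  -3.23787723]), 'dq': array([ 0.0392292 , -0.08686944,  0.02908423,  0.01337558, -0.07366231,
       -0.05944674, -0.05836169]), 'joint_torque': array([ 2.42392580e-04, -7.65759301e+01,  2.25057878e+00, -2.85973155e+01,
        1.52614585e-02,  1.28991090e-02, -2.43449318e-05]), 'tcp_pos': array([0.17263047, 0.65205841, 0.2304498 ]), 'eef_rot': array([-1.79903158e+02,  4.69459229e-03,  1.65171774e+02]), 'wrist_force': array([-1.0258723 , -0.38798428, -0.49902513]), 'wrist_torque': array([ 0.00338756,  0.00970139, -0.01229922]), 'gripper_force': 0.0, 'gripper_width': 0.0853671067515364}
scene {'fx': 373.67428071488064, 'fy': 373.67428071488064, 'cx': 251.8152936630088, 'cy': 196.96041484717674, 'R': array([[-0.83742943, -0.54654419, -0.00117894],
       [-0.23015641,  0.35460657, -0.90624622],
       [ 0.49572167, -0.75864592, -0.42274863]]), 't': array([0.42143397, 0.20393331, 0.61016287])}
side {'fx': 379.97951521807124, 'fy': 379.97951521807124, 'cx': 257.791561693297, 'cy': 195.78701781257962, 'R': array([[ 0.9996118 , -0.01693144, -0.02212625],
       [-0.02762693, -0.49960029, -0.8658154 ],
       [ 0.00360522,  0.86609057, -0.49987411]]), 't': array([-0.56797904,  0.01165187,  1.19378852])}
wrist {'fx': 297.3186396354542, 'fy': 297.3186396354542, 'cx': 257.6372265773252, 'cy': 187.27099306535655, 'R': array([[ 0.25499861,  0.9669407 , -0.00117712],
       [ 0.91378664, -0.24058256,  0.32728277],
       [ 0.31617984, -0.08453228, -0.94492571]]), 't': array([-0.67448958, -0.04321103,  0.38130635])}
```

Run:
```python
import cv2,numpy as np
a=cv2.imread("pics/scene0.png");b=cv2.imread("pics/side0.png")
cv2.imwrite("pics/scene1.png",cv2.resize(a,(800,600),interpolation=cv2.INTER_CUBIC))
cv2.imwrite("pics/side1.png",cv2.resize(b,(800,600),interpolation=cv2.INTER_CUBIC))
```

```text
(no output)
```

View pics/scene1.png

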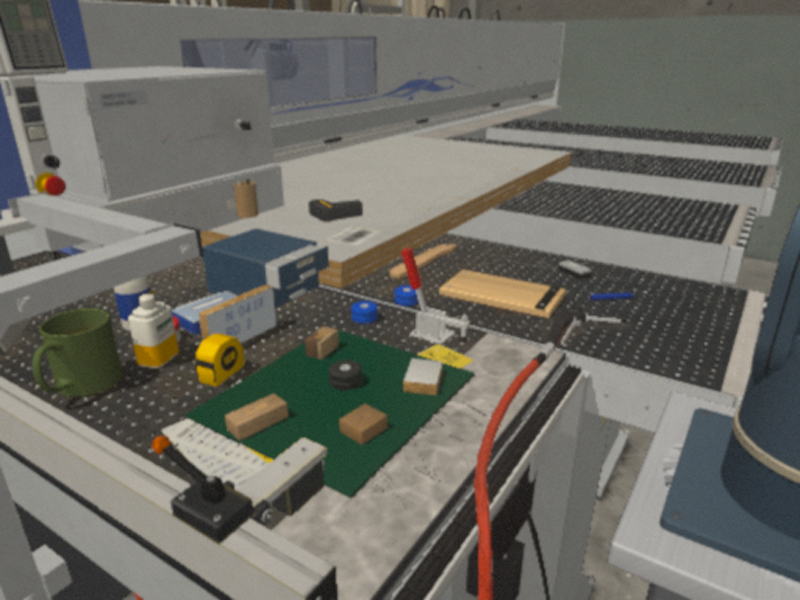

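View pics/side1.png

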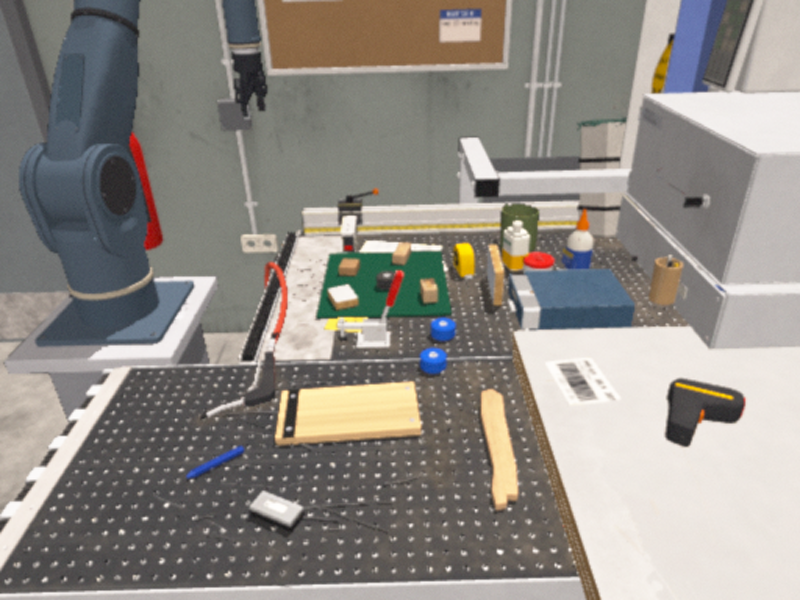

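View pics/wrist0.png

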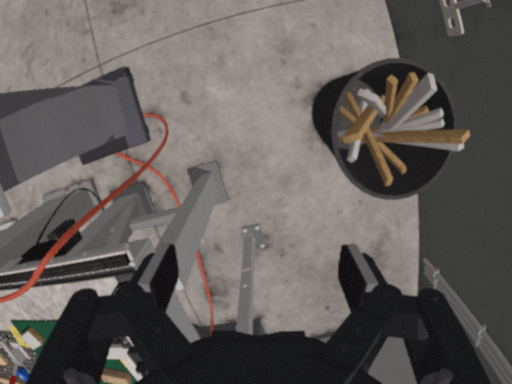

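The scene and side pictures show the mat with the white offcut at scene (423,375), wheel (345,375), long block (258,415), tall block (322,343) and flat block (363,423). The board is at (503,293) with its strip end towards the robot. A red toggle clamp stands between the mat and the board. The wrist view shows only floor.

```bash
cat > h.py <<'E'
import numpy as np,cv2
from station import *
def ray(n,uv,c=None):
    c=c or get_calibration(n); R=c['R'];t=c['t']
    x=(uv[0]-c['cx'])/c['fx'];y=(uv[1]-c['cy'])/c['fy']
    if n=='wrist':
        r=np.hypot(x,y); k=np.sin(r)/r if r>1e-9 else 1; d=np.array([x*k,y*k,np.cos(r)])
    else: d=np.array([x,y,1.])
    return -R.T@t, R.T@d
def pt(n,uv,z,c=None):
    o,d=ray(n,uv,c); return o+d*(z-o[2])/d[2]
def proj(n,X,c=None):
    c=c or get_calibration(n); p=c['R']@np.asarray(X,float)+c['t']
    if n=='wrist':
        r=np.hypot(p[0],p[1]);k=np.arctan2(r,p[2])/max(r,1e-9)
        return np.array([c['fx']*k*p[0]+c['cx'],c['fy']*k*p[1]+c['cy']])
    return np.array([c['fx']*p[0]/p[2]+c['cx'],c['fy']*p[1]/p[2]+c['cy']])
E
python3 - <<'E'
from h import *
np.set_printoptions(precision=3,suppress=True)
f=1/1.5625
for nm,n,u,v,z in [("off","scene",424,367,.024),("wheel","scene",345,368,.03),("long","scene",256,405,.028),("flat","scene",363,413,.025),("tall","scene",322,335,.034),
 ("bA","scene",462,273,.015),("bB","scene",565,288,.015),("bC","scene",546,309,.015),("bD","scene",441,291,.015),("clampbase","scene",430,335,.0),("bcen","side",348,410,.015),
 ("off","side",343,293,.024),("wheel","side",385,272,.03),("long","side",401,244,.028),("flat","side",349,261,.025),("tall","side",429,281,.034),
 ("bA","side",417,382,.015),("bB","side",281,390,.015),("bC","side",277,440,.015),("bD","side",420,433,.015),("clamp","side",374,345,0),("cl2","side",340,325,0.02),("handletop","side",399,275,.1),
 ("tape","side",465,276,0),("stick","side",500,505,.0),("stick","side",488,392,.0),("matBL","side",318,317,0.006),("matBR","side",450,315,.006),("matTL","side",330,253,.006),("matTR","side",443,252,.006)]:
    print(nm,n,pt(n,(u*f,v*f),z))
E
```

```text
off scene [0.446 0.009 0.024]
wheel scene [0.531 0.079 0.03 ]
long scene [0.571 0.207 0.028]
flat scene [0.453 0.145 0.025]
tall scene [0.615 0.027 0.034]
bA scene [ 0.575 -0.359  0.015]
bB scene [ 0.378 -0.395  0.015]
bC scene [ 0.376 -0.287  0.015]
bD scene [ 0.566 -0.257  0.015]
clampbase scene [ 0.51  -0.119  0.   ]
bcen side [ 0.48  -0.342  0.015]
off side [0.449 0.009 0.024]
wheel side [0.533 0.085 0.03 ]
long side [0.569 0.232 0.028]
flat side [0.452 0.154 0.025]
tall side [0.623 0.031 0.034]
bA side [ 0.586 -0.278  0.015]
bB side [ 0.371 -0.289  0.015]
bC side [ 0.384 -0.403  0.015]
bD side [ 0.586 -0.397  0.015]
clamp side [ 0.514 -0.146  0.   ]
cl2 side [ 0.451 -0.107  0.02 ]
handletop side [ 0.562 -0.068  0.1  ]
tape side [0.706 0.115 0.   ]
stick side [ 0.682 -0.517  0.   ]
stick side [ 0.699 -0.29   0.   ]
matBL side [ 0.404 -0.052  0.006]
matBR side [ 0.658 -0.058  0.006]
matTL side [0.401 0.241 0.006]
matTR side [0.666 0.229 0.006]
```

Run:
```python
from h import *
import station
np.set_printoptions(precision=3,suppress=True)
print([k for k in dir(station) if not k.startswith('_')], getattr(station,'grip_depth',None))
f=1/1.5625
def tri(a,b):
    o1,d1=ray('scene',np.array(a)*f);o2,d2=ray('side',np.array(b)*f)
    s=np.linalg.lstsq(np.c_[d1,-d2],o2-o1,rcond=None)[0]
    return o1+d1*s[0],o2+d2*s[1]
print('bar end',tri((200,255),(487,193)))
print('bar far',tri((20,205),(460,145)))
print('handle',tri((407,252),(399,275)))
print('orange knob',tri((160,443),(375,191)))
import cv2
# rectified top-down of the mat and board from both cameras, 2 px/mm
for n in('scene','side'):
    im=cv2.imread(f'pics/{n}0.png')
    for nm,x0,y0,w,h,z in[('board',.35,-.43,.26,.18,.015)]:
        pass
```

```text
['Unreachable', 'close_job', 'get_calibration', 'get_image', 'grip_depth', 'read_state'] -0.0187
bar end (array([0.739, 0.128, 0.168]), array([0.748, 0.132, 0.182]))
bar far (array([0.731, 0.342, 0.288]), array([0.711, 0.329, 0.229]))
handle (array([ 0.561, -0.129,  0.13 ]), array([ 0.562, -0.128,  0.131]))
orange knob (array([0.509, 0.378, 0.108]), array([0.508, 0.378, 0.108]))
```

Request:
servo_tool([
  {"offset": [0,0,-20],"roll": 0,"hand": 85},
  {"offset": [0,0,-20],"roll": 0,"hand": 85},
])

```text
time_s: 0.32
tcp_pos: [0.1725, 0.6516, 0.2702]
eef_rot: [-179.8, 0.0, 165.2]
wrist_force: [0.1, -0.1, -0.1]
gripper_width: 0.0851
gripper_force: 0.0
```

Request:
servo_tool([
  {"offset": [-27,-26,-2],"roll": 0,"hand": 85},
  {"offset": [-27,-26,-2],"roll": 0,"hand": 85},
  {"offset": [-27,-26,-2],"roll": 0,"hand": 85},
  {"offset": [-27,-26,-2],"roll": 0,"hand": 85},
  {"offset": [-27,-26,-2],"roll": 0,"hand": 85},
  {"offset": [-27,-26,-2],"roll": 0,"hand": 85},
  {"offset": [-27,-26,-2],"roll": 0,"hand": 85},
  {"offset": [-27,-26,-2],"roll": 0,"hand": 85},
  {"offset": [-27,-26,-2],"roll": 0,"hand": 85},
  {"offset": [-27,-26,-2],"roll": 0,"hand": 85},
  {"offset": [-27,-26,-2],"roll": 0,"hand": 85},
  {"offset": [-27,-26,-2],"roll": 0,"hand": 85},
])

```text
time_s: 1.32
tcp_pos: [0.4066, 0.2662, 0.2955]
eef_rot: [180.0, -0.0, 165.2]
wrist_force: [1.5, -0.3, -0.6]
gripper_width: 0.0853
gripper_force: 0.0
```

Run:
```python
from h import *
c=get_calibration('wrist');im=get_image('wrist')
cv2.imwrite('pics/w1.png',im[:,:,::-1]); 
import pickle;pickle.dump((c,im),open('w1.pkl','wb'));print(read_state()['tcp_pos'],read_state()['eef_rot'])
```

```text
[0.41095515 0.25876284 0.29601248] [-179.86365749    0.19951016  164.68109852]
```

View pics/w1.png

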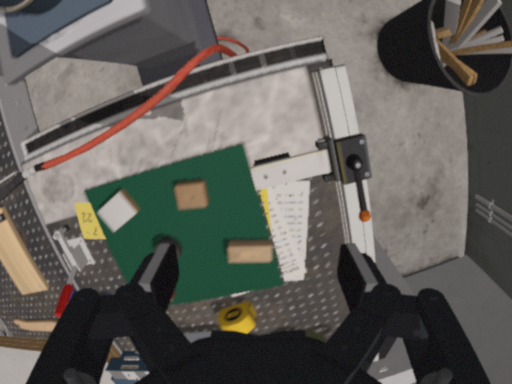

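The wrist view is good: white offcut (118,208), flat block (190,195), long block (250,250), and the board at lower left. I need to move further out to see the wheel and the tall block.

Request:
servo_tool([
  {"offset": [-29,-18,-4],"roll": 0,"hand": 85},
  {"offset": [-29,-18,-4],"roll": 0,"hand": 85},
  {"offset": [-29,-18,-4],"roll": 0,"hand": 85},
  {"offset": [-29,-18,-4],"roll": 0,"hand": 85},
  {"offset": [-29,-18,-4],"roll": 0,"hand": 85},
  {"offset": [-29,-18,-4],"roll": 0,"hand": 85},
  {"offset": [-29,-18,-4],"roll": 0,"hand": 85},
  {"offset": [-29,-18,-4],"roll": 0,"hand": 85},
  {"offset": [0,0,0],"roll": 0,"hand": 85},
])

```text
time_s: 2.12
tcp_pos: [0.5969, 0.0628, 0.3274]
eef_rot: [-179.8, 0.2, 164.7]
wrist_force: [-1.4, -0.3, 0.4]
gripper_width: 0.0851
gripper_force: 0.0
```

Run:
```python
from h import *
c=get_calibration('wrist');im=get_image('wrist')
import pickle;pickle.dump((c,im),open('w2.pkl','wb'));print(read_state()['tcp_pos'],read_state()['eef_rot'])
cv2.imwrite('pics/w2.png',cv2.resize(im[:,:,::-1],(800,600),interpolation=cv2.INTER_CUBIC))
```

```text
[0.5951576  0.06583627 0.32691343] [-1.79892783e+02  4.65452595e-02  1.64851658e+02]
```

View pics/w2.png

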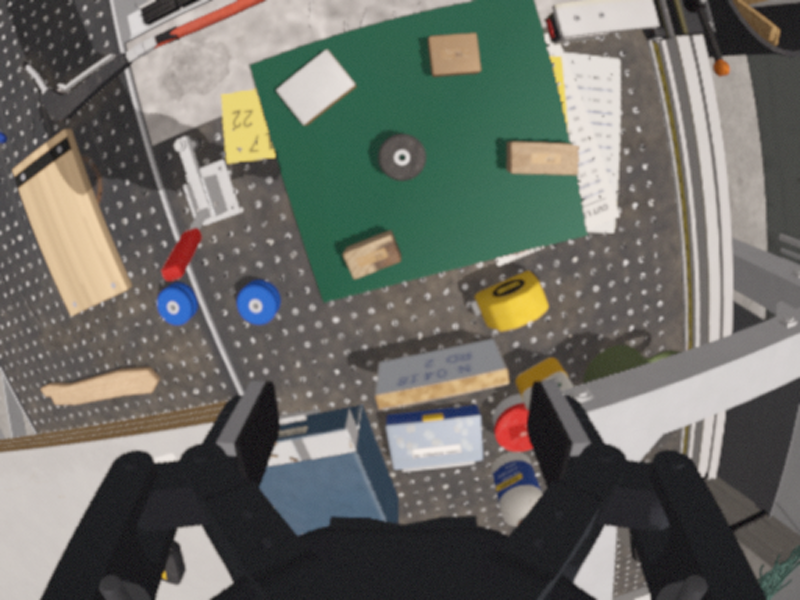

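The view shows everything (in 800x600 pixels): offcut (315,87), wheel (402,157), long block (542,158), tall block (370,255), flat block (454,53), and the board (72,222) with its strip at the upper left (45,160). I'll fit the box models to these silhouettes.

```bash
cat >> h.py <<'E'
from scipy.optimize import minimize
def hull(n,c,x,y,yaw,L,W,z0,h,round_=False,S=8):
    a=np.radians(yaw)
    if round_: p=[(L/2*np.cos(t),L/2*np.sin(t)) for t in np.linspace(0,2*np.pi,40)]
    else: p=[(s*L/2,t*W/2) for s in(-1,1) for t in(-1,1)]
    P=[proj(n,(x+np.cos(a)*u-np.sin(a)*v,y+np.sin(a)*u+np.cos(a)*v,z),c) for u,v in p for z in(z0,z0+h)]
    return cv2.convexHull(np.float32(P))[:,0]
def fit(n,c,mask,g,L,W,z0,h,round_=False):
    S=4; u,v=proj(n,(g[0],g[1],z0+h/2),c); r=95 if L>.1 or W>.1 else 50
    u0,v0=max(int(u)-r,0),max(int(v)-r,0); m=mask[v0:v0+2*r,u0:u0+2*r]
    M=cv2.resize(m.astype(np.float32),None,fx=S,fy=S,interpolation=cv2.INTER_LINEAR)>.5
    def cost(q):
        H=(hull(n,c,g[0]+q[0]/1e3,g[1]+q[1]/1e3,g[2]+q[2],L,W,z0,h,round_)-[u0,v0]+.5)*S-.5
        I=np.zeros(M.shape,np.uint8);cv2.fillConvexPoly(I,np.int32(np.round(H*16)),1,shift=4)
        I=I>0; return 1-(I&M).sum()/max((I|M).sum(),1)
    b=None
    for d in ([0] if round_ else [-15,0,15]):
        x=[0,0,d]
        for st in((8,6),(3,3)):
            x=minimize(cost,x,method='Nelder-Mead',options=dict(initial_simplex=np.array(x)+np.array([[0,0,0],[st[0],0,0],[0,st[0],0],[0,0,st[1]]]),xatol=.02,fatol=1e-5)).x
        f_=cost(x)
        if b is None or f_<b[0]: b=(f_,x)
    x=b[1]; return np.round([g[0]*1e3+x[0],g[1]*1e3+x[1],g[2]+x[2],b[0]],2)
def masks(im):
    h=cv2.cvtColor(im,cv2.COLOR_RGB2HSV).astype(int);H,S,V=h[...,0],h[...,1],h[...,2]
    green=(H>55)&(H<100)&(S>90)
    wood=(H>3)&(H<28)&(S>50)&(V>50)
    white=(S<60)&(V>120)
    dark=(S<90)&~green
    return dict(wood=wood,white=white,notgreen=~green,dark=dark)
B={'long':(30,70,6,22),'tall':(28,50,6,28),'flat':(38,45,6,19),'off':(45,62,6,18),'wheel':(45,45,6,24),'board':(110,210,0,15)}
def dims(k,z0=None):
    L,W,z,h=[t/1e3 for t in B[k]]; return L,W,(z if z0 is None else z0),h
E
cat > fit2.py <<'E'
from h import *
import pickle
np.set_printoptions(suppress=True)
G={'off':(.447,.009,60),'wheel':(.532,.082,0),'long':(.57,.22,0),'tall':(.619,.029,0),'board':(.48,-.34,90)}
MK={'off':'notgreen','wheel':'notgreen','long':'notgreen','tall':'notgreen','board':'wood'}
for w in('w2','w1'):
    c,im=pickle.load(open(w+'.pkl','rb')); mk=masks(im)
    for k,g in G.items():
        if w=='w1' and k in('wheel','tall','board'): continue
        m=mk[MK[k]].copy()
        if k=='board':
            m=cv2.morphologyEx(m.astype(np.uint8),cv2.MORPH_CLOSE,np.ones((15,15)))>0
        L_,m_=cv2.connectedComponents(m.astype(np.uint8))[:2]
        u,v=proj('wrist',(g[0],g[1],.02),c); lab=m_[int(v),int(u)]; m=(m_==lab) if lab else m
        best=[]
        for dy in ((0,45,90,135) if k!='wheel' and k!='board' else (0,)):
            best.append(fit('wrist',c,m,(g[0],g[1],g[2]+dy),*dims(k),round_=k=='wheel'))
        print(w,k,min(best,key=lambda t:t[3]), m.sum())
E
python3 fit2.py
```

```text
w2 off [443.73  16.61  22.16   0.11] 1455
w2 wheel [532.95  78.42   6.3    0.04] 770
w2 long [560.9  261.98  47.54   0.78] 168395
w2 tall [618.34  24.72   5.6    0.11] 828
w2 board [ 477.68 -334.77   93.22    0.07] 5132
w1 off [445.25  14.01  16.79   0.83] 180235
w1 long [570.65 259.21  13.08   0.8 ] 180235
```

Run:
```python
from h import *
import pickle
c,im=pickle.load(open('w2.pkl','rb')); mk=masks(im)
a=im[0:200,0:390,::-1]
m=np.zeros_like(a);m[...,1]=mk['wood'][:200,:390]*200;m[...,2]=mk['notgreen'][:200,:390]*200
h=cv2.cvtColor(im,cv2.COLOR_RGB2HSV)
for p in[(202,55),(347,101),(355,101),(238,158),(236,168),(290,35),(380,120),(45,142),(10,150)]: print(p,h[p[1],p[0]])
o=np.vstack([cv2.resize(t,(580,298),interpolation=cv2.INTER_NEAREST) for t in(a,m)])
cv2.imwrite('pics/m2.png',o)
```

```text
(202, 55) [ 12  12 219]
(347, 101) [ 17  83 222]
(355, 101) [ 17  81 217]
(238, 158) [ 17  67 209]
(236, 168) [ 17  94 201]
(290, 35) [ 15  98 180]
(380, 120) [ 14  14 235]
(45, 142) [ 17  74 227]
(10, 150) [18 14 88]
```

View pics/m2.png

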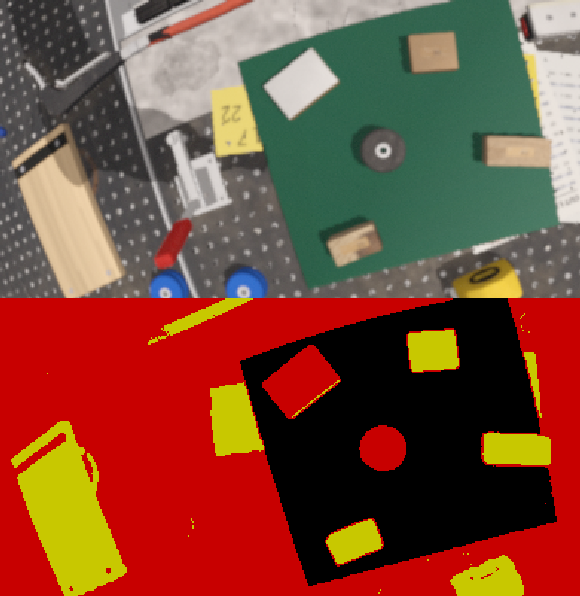

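Run:
```python
from h import *
import pickle
np.set_printoptions(suppress=True)
G={'off':(.447,.009),'wheel':(.532,.082),'long':(.57,.215),'tall':(.619,.029),'flat':(.453,.148),'board':(.48,-.335)}
MK=dict(off='notgreen',wheel='notgreen',long='wood',tall='wood',flat='wood',board='wood')
for w in('w2','w1'):
    c,im=pickle.load(open(w+'.pkl','rb')); mk=masks(im); V=im[:200,:390,::-1].repeat(2,0).repeat(2,1).copy()
    for k,g in G.items():
        if w=='w1' and k in('wheel','tall','board'): continue
        m=mk[MK[k]].copy()
        if k=='board': m=cv2.morphologyEx(m.astype(np.uint8),cv2.MORPH_CLOSE,np.ones((15,15)))>0
        l=cv2.connectedComponents(m.astype(np.uint8))[1]
        u,v=proj('wrist',(g[0],g[1],.02),c).astype(int); lab=np.bincount(l[v-3:v+4,u-3:u+4][m[v-3:v+4,u-3:u+4]]).argmax(); m=l==lab
        b=min([fit('wrist',c,m,(g[0],g[1],y),*dims(k),round_=k=='wheel') for y in (0,30,60,90,120,150)[:1 if k=='wheel' else 6]],key=lambda t:t[3])
        print(w,k,b,m.sum())
        H=hull('wrist',c,b[0]/1e3,b[1]/1e3,b[2],*dims(k),round_=k=='wheel')
        cv2.polylines(V,[np.int32((H+.5)*2)],1,(255,0,255),1)
    cv2.imwrite(f'pics/f_{w}.png',V)
```

```text
w2 off [443.23  17.63  19.98   0.11] 1455
w2 wheel [532.95  78.42   6.3    0.04] 770
w2 long [566.38 213.45 -13.97   0.07] 912
w2 tall [618.76  23.92   7.07   0.04] 708
w2 flat [447.94 152.69  -8.     0.03] 820
w2 board [ 477.59 -334.94   92.94    0.07] 5132
w1 off [445.29  14.54  17.6    0.83] 180235
w1 long [570.54 209.84 -13.62   0.05] 1013
w1 flat [451.57 148.18  -8.03   0.04] 854
```

View pics/f_w2.png

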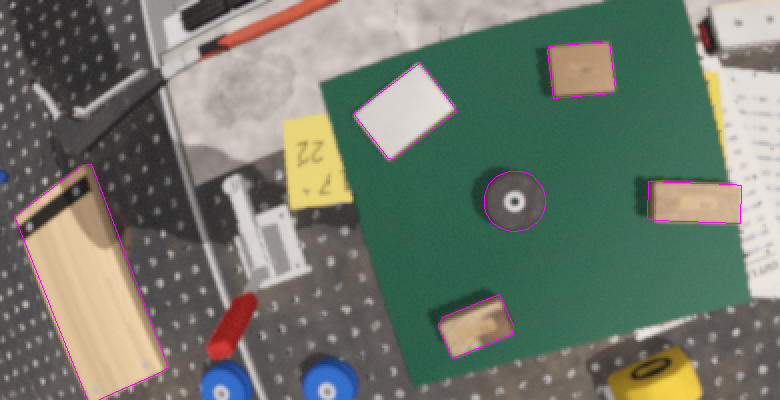

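The outlines fit well; calibration error is a few mm, so I'll hover over each part and refine. First the offcut.

Request:
servo_tool([
  {"offset": [0,0,19],"roll": 0.12,"hand": 85},
  {"offset": [0,0,19],"roll": 0.12,"hand": 85},
  {"offset": [0,0,19],"roll": 0.12,"hand": 85},
  {"offset": [0,0,19],"roll": 0.12,"hand": 85},
  {"offset": [0,0,19],"roll": 0.12,"hand": 85},
  {"offset": [0,0,19],"roll": 0.12,"hand": 85},
  {"offset": [0,0,19],"roll": 0.12,"hand": 85},
  {"offset": [0,0,19],"roll": 0.12,"hand": 85},
  {"offset": [-11,-40,0],"roll": 0,"hand": 85},
  {"offset": [-11,-40,0],"roll": 0,"hand": 85},
  {"offset": [-11,-40,0],"roll": 0,"hand": 85},
  {"offset": [-11,-40,0],"roll": 0,"hand": 85},
])

```text
time_s: 3.17
tcp_pos: [0.4562, -0.0266, 0.1747]
eef_rot: [-179.9, -0.0, 110.3]
wrist_force: [1.0, -0.6, 1.2]
gripper_width: 0.0849
gripper_force: 0.0
```

Request:
servo_tool([
  {"offset": [0,0,0],"roll": 0,"hand": 85},
  {"offset": [0,0,0],"roll": 0,"hand": 85},
])

```text
time_s: 3.33
tcp_pos: [0.4566, -0.0271, 0.1756]
eef_rot: [-180.0, -0.1, 110.1]
wrist_force: [1.0, 1.8, 0.5]
gripper_width: 0.0851
gripper_force: 0.0
```

```bash
cat > look.py <<'E'
# usage: look.py name guess_x guess_y yaw z0 [maskname] : refine an object from the wrist view, print the tool move
from h import *
import sys,pickle
np.set_printoptions(suppress=True)
k=sys.argv[1]; gx,gy,yaw,z0=map(float,sys.argv[2:6]); mn=sys.argv[6]
c=get_calibration('wrist'); s=read_state(); im=get_image('wrist')
pickle.dump((c,im,s),open('last.pkl','wb'))
m=masks(im)[mn]
if k=='board': m=cv2.morphologyEx(m.astype(np.uint8),cv2.MORPH_CLOSE,np.ones((21,21)))>0
l=cv2.connectedComponents(m.astype(np.uint8))[1]
L,W,_,h=dims(k); g=(gx/1e3,gy/1e3)
u,v=proj('wrist',(*g,z0/1e3+h),c).astype(int); print('px',u,v)
w=l[max(v-8,0):v+9,max(u-8,0):u+9]; w=w[w>0]; m=l==np.bincount(w).argmax()
m=cv2.morphologyEx(m.astype(np.uint8),cv2.MORPH_CLOSE,np.ones((9,9)))>0
b=min([fit('wrist',c,m,(*g,yaw+d),L,W,z0/1e3,h,round_=k=='wheel') for d in((0,) if k=='wheel' else(-8,0,8))],key=lambda t:t[3])
p=s['tcp_pos']*1e3; ps=np.radians(s['eef_rot'][2])
d=b[:2]-p[:2]
print(k,b,m.sum(),'tcp',p.round(1),s['eef_rot'].round(2))
print('tool dx,dy',round(d[0]*np.cos(ps)+d[1]*np.sin(ps),1),round(d[0]*np.sin(ps)-d[1]*np.cos(ps),1))
V=im[:,:,::-1].copy(); H=hull('wrist',c,b[0]/1e3,b[1]/1e3,b[2],L,W,z0/1e3,h,round_=k=='wheel')
cv2.polylines(V,[np.int32(H*16)],1,(255,0,255),1,shift=4); cv2.imwrite('pics/'+sys.argv[7]+'.png',V)
E
python3 look.py off 443 17 20 6 notgreen a1
```

```text
px 259 127
off [444.15  17.52  21.09   0.1 ] 3115 tcp [456.6 -27.1 175.6] [-180.     -0.08  110.07]
tool dx,dy 46.2 3.6
```

View pics/a1.png

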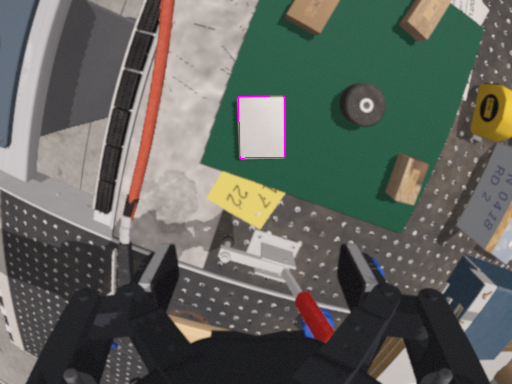

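The offcut outline fits well at about (262,127). Now descend and grip.

Request:
servo_tool([
  {"offset": [23,2,0],"roll": -0.018,"hand": 85},
  {"offset": [23,2,0],"roll": 0,"hand": 85},
  {"offset": [0,0,35],"roll": 0,"hand": 85},
  {"offset": [0,0,35],"roll": 0,"hand": 85},
  {"offset": [0,0,35],"roll": 0,"hand": 80},
  {"offset": [0,0,30],"roll": 0,"hand": 70},
  {"offset": [0,0,20],"roll": 0,"hand": 65},
  {"offset": [0,0,13],"roll": 0,"hand": 60},
  {"offset": [0,0,0],"roll": 0,"hand": 55},
])

```text
time_s: 4.13
tcp_pos: [0.4458, 0.0188, 0.0046]
eef_rot: [-179.8, -0.1, 111.3]
wrist_force: [-0.6, 0.0, -0.3]
gripper_width: 0.0547
gripper_force: 0.0
```

Request:
servo_tool([
  {"offset": [0,0,0],"roll": 0,"hand": 38},
  {"offset": [0,0,0],"roll": 0,"hand": 38},
  {"offset": [0,0,0],"roll": 0,"hand": 38},
  {"offset": [0,0,0],"roll": 0,"hand": 38},
  {"offset": [0,0,0],"roll": 0,"hand": 38},
  {"offset": [0,0,0],"roll": 0,"hand": 38},
])

```text
time_s: 4.63
tcp_pos: [0.4464, 0.0176, 0.0078]
eef_rot: [179.9, 0.0, 111.2]
wrist_force: [0.8, 0.1, 0.2]
gripper_width: 0.0435
gripper_force: 61.8
```

Request:
servo_tool([
  {"offset": [0,0,-20],"roll": 0,"hand": 38},
  {"offset": [0,0,-40],"roll": 0,"hand": 38},
  {"offset": [0,0,-40],"roll": 0,"hand": 38},
  {"offset": [0,0,-40],"roll": 0.106,"hand": 38},
  {"offset": [0,0,-40],"roll": 0.106,"hand": 38},
  {"offset": [0,0,-20],"roll": 0.106,"hand": 38},
  {"offset": [-40,0.8,0],"roll": 0,"hand": 38},
  {"offset": [-40,0.8,0],"roll": 0,"hand": 38},
  {"offset": [-40,0.8,0],"roll": 0,"hand": 38},
  {"offset": [-40,0.8,0],"roll": 0,"hand": 38},
  {"offset": [-40,0.8,0],"roll": 0,"hand": 38},
  {"offset": [-40,0.8,0],"roll": 0,"hand": 38},
])

```text
time_s: 5.63
tcp_pos: [0.463, -0.2236, 0.2076]
eef_rot: [180.0, -0.0, 93.0]
wrist_force: [0.8, -0.3, -0.5]
gripper_width: 0.0436
gripper_force: 61.9
```

Request:
servo_tool([
  {"offset": [-40,0.8,0],"roll": 0,"hand": 38},
  {"offset": [-40,0.8,0],"roll": 0,"hand": 38},
  {"offset": [-40,0.8,0],"roll": 0,"hand": 38},
  {"offset": [-40,0.8,0],"roll": 0,"hand": 38},
  {"offset": [-40,0.8,0],"roll": 0,"hand": 38},
  {"offset": [0,0,0],"roll": 0,"hand": 38},
  {"offset": [0,0,0],"roll": 0,"hand": 38},
])

```text
time_s: 6.22
tcp_pos: [0.4761, -0.4242, 0.207]
eef_rot: [-179.9, 0.1, 92.7]
wrist_force: [0.6, 0.7, -0.7]
gripper_width: 0.0439
gripper_force: 61.9
```

```bash
python3 look.py board 478 -335 93 0 wood b1
```

```text
px 263 84
board [ 477.37 -331.     94.04    0.08] 18793 tcp [ 476.1 -424.2  207. ] [-179.94    0.05   92.74]
tool dx,dy 93.0 5.7
```

View pics/b1.png

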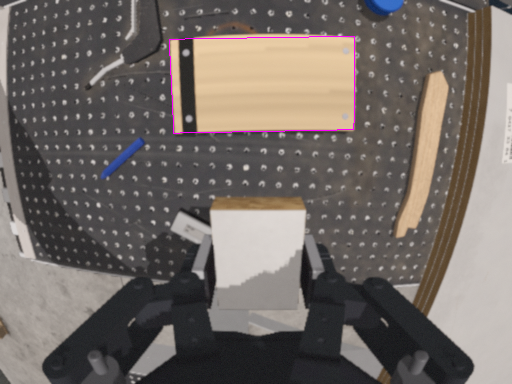

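```bash
cat > bfit.py <<'E'
from h import *
import pickle,sys
np.set_printoptions(suppress=True)
def bfit(c,im,s,z=.015):
    h=cv2.cvtColor(im,cv2.COLOR_RGB2HSV).astype(int)
    m=((h[...,0]>8)&(h[...,0]<28)&(h[...,1]>45)&(h[...,2]>140)).astype(np.uint8)
    m=cv2.morphologyEx(m,cv2.MORPH_CLOSE,np.ones((25,25)))
    m=cv2.morphologyEx(m,cv2.MORPH_OPEN,np.ones((15,15)))
    return m>0
if __name__=='__main__':
    c,im,s=pickle.load(open('last.pkl','rb'))
    m=bfit(c,im,s); l=cv2.connectedComponents(m.astype(np.uint8))[1]
    u,v=proj('wrist',(.478,-.333,.015),c).astype(int); m=l==l[v,u]
    # edges by robust lines on contour points mapped to the top plane
    ct=max(cv2.findContours(m.astype(np.uint8),0,cv2.CHAIN_APPROX_NONE)[0],key=cv2.contourArea)[:,0]
    P=np.array([pt('wrist',q,.015,c)[:2] for q in ct])*1e3
    cv,a,n,e=[0]*4
    (cx,cy),_,_=cv2.minAreaRect(np.float32(P)); ctr=np.array([cx,cy]); th=np.radians(93.5)
    for it in range(4):
        X=np.array([np.cos(th),np.sin(th)]);Y=np.array([-X[1],X[0]])
        q=np.c_[(P-ctr)@X,(P-ctr)@Y]; out={}
        for ax,hl,ot in((0,55,105),(1,105,55)):
            for sg in(-1,1):
                w=q[(abs(q[:,ax]-sg*hl)<6)&(abs(q[:,1-ax])<ot-12)]
                vx,vy,x0,y0=cv2.fitLine(np.float32(w),cv2.DIST_HUBER,0,.01,.01).ravel()
                out[ax,sg]=((x0-vx/vy*y0) if ax==0 else (y0-vy/vx*x0), np.degrees(np.arctan(-vx/vy if ax==0 else vy/vx)),len(w))
        ctr=ctr+X*(out[0,1][0]+out[0,-1][0])/2+Y*(out[1,1][0]+out[1,-1][0])/2
        th+=np.radians((out[0,1][1]+out[0,-1][1])/2)
    print({k:np.round(v,2) for k,v in out.items()}); print('centre',ctr.round(2),'yaw',round(np.degrees(th),2),'size',round(out[0,1][0]-out[0,-1][0],1),round(out[1,1][0]-out[1,-1][0],1))
E
python3 bfit.py
```

```text
{(0, -1): array([-54.75,  -0.1 , 161.  ]), (0, 1): array([ 54.75,   0.1 , 166.  ]), (1, -1): array([-104.51,    0.04,   73.  ]), (1, 1): array([104.51,   0.53,  74.  ])}
centre [ 478.29 -332.31] yaw 93.91 size 109.5 209.0
```

The board outline fits at centre (478.3, -332.3), yaw 93.9, and its size checks out. Placing the offcut.

Request:
servo_tool([
  {"offset": [0,0,0],"roll": -0.02,"hand": 38},
  {"offset": [31,2.8,0],"roll": 0,"hand": 38},
  {"offset": [30,2.8,0],"roll": 0,"hand": 38},
  {"offset": [30,2.8,20],"roll": 0,"hand": 38},
  {"offset": [0,0,40],"roll": 0,"hand": 38},
  {"offset": [0,0,40],"roll": 0,"hand": 38},
  {"offset": [0,0,40],"roll": 0,"hand": 38},
  {"offset": [0,0,30],"roll": 0,"hand": 38},
  {"offset": [0,0,10],"roll": 0,"hand": 38},
  {"offset": [0,0,0],"roll": 0,"hand": 38},
  {"offset": [0,0,0],"roll": 0,"hand": 38},
  {"offset": [0,0,0],"roll": 0,"hand": 38},
])

```text
time_s: 7.27
tcp_pos: [0.4806, -0.3307, 0.0294]
eef_rot: [179.9, 0.1, 94.2]
wrist_force: [-0.2, 0.4, -0.4]
gripper_width: 0.0435
gripper_force: 61.9
```

Request:
servo_tool([
  {"offset": [0,0,0],"roll": 0,"hand": 38},
])

```text
time_s: 7.35
tcp_pos: [0.4806, -0.3308, 0.0294]
eef_rot: [179.8, 0.1, 94.2]
wrist_force: [1.1, 1.1, -0.3]
gripper_width: 0.0433
gripper_force: 61.9
```

Request:
servo_tool([
  {"offset": [0,0,0],"roll": 0,"hand": 38},
])

```text
time_s: 7.43
tcp_pos: [0.4804, -0.3307, 0.029]
eef_rot: [179.9, 0.1, 94.1]
wrist_force: [0.1, -0.1, -0.1]
gripper_width: 0.0436
gripper_force: 61.9
```

Request:
servo_tool([
  {"offset": [0,0,0],"roll": 0,"hand": 38},
])

```text
time_s: 7.52
tcp_pos: [0.4801, -0.3304, 0.0285]
eef_rot: [179.9, 0.1, 94.1]
wrist_force: [-0.5, 0.9, 0.1]
gripper_width: 0.0435
gripper_force: 61.9
```

Request:
servo_tool([
  {"offset": [-2,-2,5],"roll": 0.003,"hand": 38},
  {"offset": [0,0,5],"roll": 0,"hand": 38},
  {"offset": [0,0,1.5],"roll": 0,"hand": 38},
  {"offset": [0,0,0],"roll": 0,"hand": 38},
  {"offset": [0,0,0],"roll": 0,"hand": 38},
])

```text
time_s: 7.93
tcp_pos: [0.4773, -0.3326, 0.016]
eef_rot: [-180.0, -0.0, 93.9]
wrist_force: [-1.7, 1.4, 8.2]
gripper_width: 0.0439
gripper_force: 62.8
```

Request:
servo_tool([
  {"offset": [0,0,0],"roll": 0,"hand": 55},
  {"offset": [0,0,0],"roll": 0,"hand": 60},
  {"offset": [0,0,0],"roll": 0,"hand": 65},
  {"offset": [0,0,-15],"roll": 0,"hand": 65},
  {"offset": [0,0,-40],"roll": 0,"hand": 70},
  {"offset": [0,0,-40],"roll": 0,"hand": 80},
  {"offset": [-31,0,-40],"roll": 0,"hand": 85},
  {"offset": [-30,0,-40],"roll": 0,"hand": 85},
  {"offset": [-20,0,0],"roll": 0,"hand": 85},
  {"offset": [0,0,0],"roll": 0,"hand": 85},
  {"offset": [0,0,0],"roll": 0,"hand": 85},
])

```text
time_s: 8.85
tcp_pos: [0.482, -0.4034, 0.1769]
eef_rot: [-180.0, 0.0, 93.9]
wrist_force: [0.6, 1.3, -0.9]
gripper_width: 0.0848
gripper_force: 0.0
```

```bash
python3 look.py off 478 -332 94 15 white b2; python3 bfit.py
```

```text
px 258 101
off [ 477.15 -332.98    4.51    0.03] 3109 tcp [ 482.  -403.4  176.9] [-180.      0.01   93.86]
tool dx,dy 70.6 -0.1Traceback (most recent call last):
  File "bfit.py", line 25, in <module>
    vx,vy,x0,y0=cv2.fitLine(np.float32(w),cv2.DIST_HUBER,0,.01,.01).ravel()
                ~~~~~~~~~~~^^^^^^^^^^^^^^^^^^^^^^^^^^^^^^^^^^^^^^^^
cv2.error: OpenCV(4.12.0) /io/opencv/modules/imgproc/src/linefit.cpp:50: error: (-215:Assertion failed) count > 0 in function 'fitLine2D_wods'
```

View pics/b2.png

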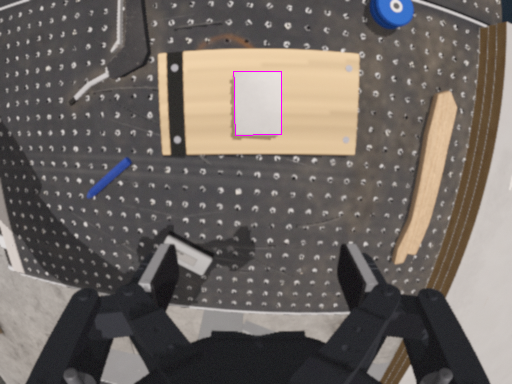

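The offcut sits about central at (258,103) on the board. I'll refit the board in this same picture for a relative check.

```bash
sed -i 's/    u,v=proj(.wrist.,(.478,-.333,.015),c).astype(int); m=l==l\[v,u\]/    u,v=proj("wrist",(.478,-.333,.015),c).astype(int); n_=np.bincount(l[v-30:v+30,max(u-100,0):u+100].ravel()); n_[0]=0; m=l==n_.argmax()/' bfit.py; python3 bfit.py
python3 - <<'E'
from h import *
import pickle
c,im,s=pickle.load(open('last.pkl','rb'))
m=masks(im)['white'].astype(np.uint8);l=cv2.connectedComponents(m)[1];u,v=proj('wrist',(.478,-.333,.033),c).astype(int)
ct=cv2.findContours((l==l[v,u]).astype(np.uint8),0,cv2.CHAIN_APPROX_NONE)[0]
ct=max(ct,key=cv2.contourArea)[:,0]
P=np.float32([pt('wrist',q,.033,c)[:2] for q in ct])*1e3
print('top face rect',cv2.minAreaRect(P), P.mean(0))
E
```

```text
{(0, -1): array([-54.79,   0.  , 172.  ]), (0, 1): array([ 54.79,  -0.  , 181.  ]), (1, -1): array([-104.52,   -0.13,   79.  ]), (1, 1): array([104.52,  -0.14,  80.  ])}
centre [ 478.09 -332.25] yaw 93.99 size 109.6 209.0
top face rect ((477.1208801269531, -333.4289245605469), (45.672176361083984, 62.37089157104492), 3.938616991043091) [ 477.01358 -333.21237]
```

Request:
servo_tool([
  {"offset": [0,0,-25],"roll": 0,"hand": 85},
  {"offset": [38.8,7.6,0],"roll": 0,"hand": 85},
  {"offset": [38.8,7.6,0],"roll": 0,"hand": 85},
  {"offset": [38.8,7.6,0],"roll": 0,"hand": 85},
  {"offset": [38.8,7.6,0],"roll": 0,"hand": 85},
  {"offset": [38.8,7.6,0],"roll": 0,"hand": 85},
  {"offset": [38.8,7.6,0],"roll": 0,"hand": 85},
  {"offset": [38.8,7.6,0],"roll": 0,"hand": 85},
  {"offset": [38.8,7.6,0],"roll": 0,"hand": 85},
  {"offset": [38.8,7.6,0],"roll": 0,"hand": 85},
  {"offset": [38.8,7.6,0],"roll": 0,"hand": 85},
  {"offset": [38.8,7.6,0],"roll": 0,"hand": 85},
])

```text
time_s: 9.9
tcp_pos: [0.5351, 0.0321, 0.2011]
eef_rot: [-179.9, -0.0, 94.0]
wrist_force: [0.6, 1.2, -0.2]
gripper_width: 0.0852
gripper_force: 0.0
```

Request:
servo_tool([
  {"offset": [0,0,25],"roll": 0,"hand": 85},
  {"offset": [0,0,0],"roll": 0,"hand": 85},
  {"offset": [0,0,0],"roll": 0,"hand": 85},
])

```text
time_s: 10.15
tcp_pos: [0.5347, 0.0297, 0.1758]
eef_rot: [-179.8, 0.0, 94.0]
wrist_force: [0.7, -0.6, 0.4]
gripper_width: 0.085
gripper_force: 0.0
```

```bash
python3 look.py wheel 533 78.4 0 6 notgreen c1; cp last.pkl cw.pkl
cat > all.py <<'E'
from h import *
import pickle
np.set_printoptions(suppress=True)
c,im,s=pickle.load(open('cw.pkl','rb'));mk=masks(im)['wood']
for k,g in(('long',(.568,.211,-14)),('tall',(.6185,.024,7))):
    l=cv2.connectedComponents(mk.astype(np.uint8))[1];u,v=proj('wrist',(*g[:2],.03),c).astype(int)
    w=l[max(v-8,0):v+9,max(0,u-8):u+9];w=w[w>0]
    print(k,u,v,fit('wrist',c,l==np.bincount(w).argmax(),g,*dims(k)) if len(w) else None)
E
python3 all.py
```

```text
px 260 124
wheel [533.49  77.53   1.66   0.02] 1715 tcp [534.7  29.7 175.8] [-179.77    0.03   94.05]
tool dx,dy 47.8 2.1
long 306 -3 [567.58 213.63 -14.02   0.03]
tall 337 183 [619.39  23.18   7.55   0.04]
```

Request:
servo_tool([
  {"offset": [24,1,0],"roll": 0,"hand": 85},
  {"offset": [24,1,0],"roll": 0,"hand": 85},
  {"offset": [0,0,35],"roll": 0,"hand": 80},
  {"offset": [0,0,35],"roll": 0,"hand": 75},
  {"offset": [0,0,35],"roll": 0,"hand": 70},
  {"offset": [0,0,30],"roll": 0,"hand": 65},
  {"offset": [0,0,20],"roll": 0,"hand": 60},
  {"offset": [0,0,12],"roll": 0,"hand": 55},
  {"offset": [0,0,0],"roll": 0,"hand": 55},
  {"offset": [0,0,0],"roll": 0,"hand": 55},
])

```text
time_s: 11.03
tcp_pos: [0.5354, 0.0754, 0.0106]
eef_rot: [-180.0, 0.0, 93.8]
wrist_force: [-0.6, 0.3, -0.0]
gripper_width: 0.0552
gripper_force: 0.0
```

Request:
servo_tool([
  {"offset": [0,0,0],"roll": 0,"hand": 36},
  {"offset": [0,0,0],"roll": 0,"hand": 36},
  {"offset": [0,0,0],"roll": 0,"hand": 36},
  {"offset": [0,0,0],"roll": 0,"hand": 36},
  {"offset": [0,0,0],"roll": 0,"hand": 36},
  {"offset": [0,0,0],"roll": 0,"hand": 36},
])

```text
time_s: 11.53
tcp_pos: [0.5361, 0.0762, 0.0118]
eef_rot: [179.9, 0.0, 93.9]
wrist_force: [-1.7, -2.6, 7.3]
gripper_width: 0.0429
gripper_force: 61.0
```

Request:
servo_tool([
  {"offset": [0,0,-20],"roll": 0,"hand": 36},
  {"offset": [0,0,-40],"roll": 0,"hand": 36},
  {"offset": [0,0,-40],"roll": 0,"hand": 36},
  {"offset": [0,0,-40],"roll": 0,"hand": 36},
  {"offset": [0,0,-40],"roll": 0,"hand": 36},
  {"offset": [0,0,-15],"roll": 0,"hand": 36},
  {"offset": [-36.9,-7.9,0],"roll": 0,"hand": 36},
  {"offset": [-36.9,-7.9,0],"roll": 0,"hand": 36},
  {"offset": [-36.9,-7.9,0],"roll": 0,"hand": 36},
  {"offset": [-36.9,-7.9,0],"roll": 0,"hand": 36},
  {"offset": [-36.9,-7.9,0],"roll": 0,"hand": 36},
  {"offset": [-36.9,-7.9,0],"roll": 0,"hand": 36},
])

```text
time_s: 12.53
tcp_pos: [0.5026, -0.149, 0.2064]
eef_rot: [179.9, -0.0, 94.0]
wrist_force: [0.8, -0.0, 0.1]
gripper_width: 0.043
gripper_force: 61.1
```

Request:
servo_tool([
  {"offset": [-36.9,-7.9,0],"roll": 0,"hand": 36},
  {"offset": [-36.9,-7.9,0],"roll": 0,"hand": 36},
  {"offset": [-36.9,-7.9,0],"roll": 0,"hand": 36},
  {"offset": [-36.9,-7.9,0],"roll": 0,"hand": 36},
  {"offset": [-36.9,-7.9,0],"roll": 0,"hand": 36},
  {"offset": [0,0,40],"roll": 0,"hand": 36},
  {"offset": [0,0,40],"roll": 0,"hand": 36},
  {"offset": [0,0,40],"roll": 0,"hand": 36},
  {"offset": [0,0,25],"roll": 0,"hand": 36},
  {"offset": [0,0,0],"roll": 0,"hand": 36},
  {"offset": [0,0,0],"roll": 0,"hand": 36},
  {"offset": [0,0,0],"roll": 0,"hand": 36},
])

```text
time_s: 13.53
tcp_pos: [0.4773, -0.335, 0.0622]
eef_rot: [179.9, 0.1, 93.9]
wrist_force: [-0.6, 0.1, -0.6]
gripper_width: 0.0431
gripper_force: 61.2
```

Request:
servo_tool([
  {"offset": [0,0,12],"roll": 0,"hand": 36},
  {"offset": [0,0,7],"roll": 0,"hand": 36},
  {"offset": [0,0,0],"roll": 0,"hand": 36},
  {"offset": [0,0,0],"roll": 0,"hand": 36},
])

```text
time_s: 13.87
tcp_pos: [0.4765, -0.3339, 0.0412]
eef_rot: [180.0, -0.0, 94.0]
wrist_force: [0.3, -0.7, -1.1]
gripper_width: 0.0427
gripper_force: 61.2
```

Request:
servo_tool([
  {"offset": [0,0,1.5],"roll": 0,"hand": 36},
  {"offset": [0,0,1.5],"roll": 0,"hand": 36},
  {"offset": [0,0,0],"roll": 0,"hand": 36},
])

```text
time_s: 14.12
tcp_pos: [0.4765, -0.334, 0.038]
eef_rot: [180.0, 0.0, 94.0]
wrist_force: [-0.4, 0.3, -0.2]
gripper_width: 0.0429
gripper_force: 61.2
```

Request:
servo_tool([
  {"offset": [0,0,1],"roll": 0,"hand": 36},
  {"offset": [0,0,0],"roll": 0,"hand": 36},
])

```text
time_s: 14.28
tcp_pos: [0.4765, -0.3341, 0.0377]
eef_rot: [180.0, -0.0, 93.9]
wrist_force: [-1.4, 1.3, 6.3]
gripper_width: 0.0427
gripper_force: 62.1
```

Contact. Release, rise and back off to look.

Request:
servo_tool([
  {"offset": [0,0,0],"roll": 0,"hand": 52},
  {"offset": [0,0,0],"roll": 0,"hand": 58},
  {"offset": [0,0,0],"roll": 0,"hand": 65},
  {"offset": [0,0,-15],"roll": 0,"hand": 65},
  {"offset": [0,0,-40],"roll": 0,"hand": 70},
  {"offset": [0,0,-40],"roll": 0,"hand": 80},
  {"offset": [-25,0,-40],"roll": 0,"hand": 85},
  {"offset": [-25,0,0],"roll": 0,"hand": 85},
  {"offset": [-20,0,0],"roll": 0,"hand": 85},
  {"offset": [0,0,0],"roll": 0,"hand": 85},
  {"offset": [0,0,0],"roll": 0,"hand": 85},
])

```text
time_s: 15.2
tcp_pos: [0.4805, -0.4018, 0.1672]
eef_rot: [-180.0, 0.0, 93.9]
wrist_force: [-0.4, -0.3, -0.7]
gripper_width: 0.085
gripper_force: 0.0
```

```bash
python3 look.py wheel 477 -333 0 33 dark d1 ; python3 bfit.py
```

```text
px 259 106
wheel [ 476.84 -313.23   -4.6     0.78] 195070 tcp [ 480.5 -401.8  167.2] [-179.98    0.01   93.85]
tool dx,dy 88.6 2.3
{(0, -1): array([-54.5 ,  -0.02, 177.  ]), (0, 1): array([ 54.5 ,   0.02, 186.  ]), (1, -1): array([-104.64,   -0.46,   82.  ]), (1, 1): array([104.64,   0.07,  82.  ])}
centre [ 478.07 -332.22] yaw 94.0 size 109.0 209.3
```

View pics/d1.png

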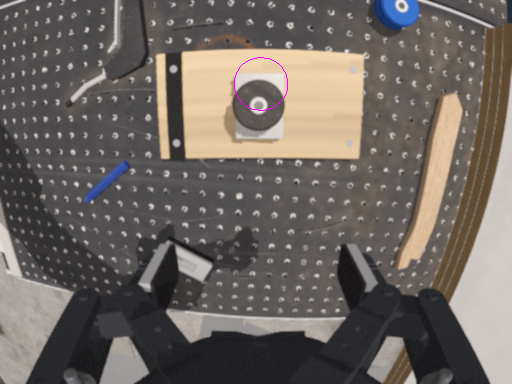

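The wheel lies on the offcut at about (258,105); the fit used the wrong mask. Re-measuring.

```bash
cat >> h.py <<'E'
def wheelmask(im,u,v):
    V=cv2.cvtColor(im,cv2.COLOR_RGB2HSV)[...,2]; m=(V<125).astype(np.uint8)
    l=cv2.connectedComponents(m)[1]; w=l[v-14:v+15,u-14:u+15].ravel();n=np.bincount(w);n[0]=0
    return cv2.morphologyEx((l==n.argmax()).astype(np.uint8),cv2.MORPH_CLOSE,np.ones((15,15)))>0
E
cat > wm.py <<'E'
from h import *
import pickle
c,im,s=pickle.load(open('last.pkl','rb'));u,v=proj('wrist',(.477,-.333,.057),c).astype(int)
m=wheelmask(im,u,v);print(m.sum(),fit('wrist',c,m,(.477,-.333,0),*dims('wheel',.033),round_=True))
h=cv2.cvtColor(im,cv2.COLOR_RGB2HSV);w=((h[...,1]<60)&(h[...,2]>140)).astype(np.uint8); k=np.zeros_like(w);k[v-45:v+45,u-33:u+33]=1
ct=np.vstack(cv2.findContours(w&k&~m.astype(np.uint8),0,cv2.CHAIN_APPROX_NONE)[0])[:,0]
P=np.float32([pt('wrist',q,.033,c)[:2] for q in ct])*1e3
print('off',cv2.minAreaRect(P))
E
python3 wm.py
```

```text
2042 [ 4.7588e+02 -3.3221e+02  1.3800e+00  7.0000e-02]
off ((477.344482421875, -333.4884033203125), (45.251197814941406, 63.360958099365234), 3.4360620975494385)
```

Run:
```python
from h import *
import pickle
for f,g,z in(('last.pkl',(.477,-.333),.057),('cw.pkl',(.5335,.0775),.03)):
    c,im,s=pickle.load(open(f,'rb'));u,v=proj('wrist',(*g,z),c).astype(int)
    V=cv2.cvtColor(im,cv2.COLOR_RGB2HSV)[...,2]; p=V[v-11:v+12,u-11:u+12]; m=p>135
    y,x=np.nonzero(m);print(f,m.sum(),pt('wrist',(x.mean()+u-11,y.mean()+v-11),z,c)[:2]*1e3)
```

```text
last.pkl 258 [ 476.14785797 -331.70363253]
cw.pkl 172 [533.51429985  77.17799787]
```

Error is 2 mm or less, which is acceptable. Next, the long block.

Request:
servo_tool([
  {"offset": [0,0,-40],"roll": 0,"hand": 85},
  {"offset": [37.7,7.6,0],"roll": 0,"hand": 85},
  {"offset": [37.7,7.6,0],"roll": 0,"hand": 85},
  {"offset": [37.7,7.6,0],"roll": 0,"hand": 85},
  {"offset": [37.7,7.6,0],"roll": 0,"hand": 85},
  {"offset": [37.7,7.6,0],"roll": 0,"hand": 85},
  {"offset": [37.7,7.6,0],"roll": 0,"hand": 85},
  {"offset": [37.7,7.6,0],"roll": 0,"hand": 85},
  {"offset": [37.7,7.6,0],"roll": 0,"hand": 85},
  {"offset": [37.7,7.6,0],"roll": 0,"hand": 85},
  {"offset": [37.7,7.6,0],"roll": 0,"hand": 85},
  {"offset": [37.7,7.6,0],"roll": 0,"hand": 85},
])

```text
time_s: 16.25
tcp_pos: [0.5348, 0.0217, 0.2071]
eef_rot: [-179.9, -0.0, 94.0]
wrist_force: [0.7, -0.3, -0.5]
gripper_width: 0.0851
gripper_force: 0.0
```

Request:
servo_tool([
  {"offset": [37.7,7.6,0],"roll": 0,"hand": 85},
  {"offset": [37.7,7.6,0],"roll": 0,"hand": 85},
  {"offset": [37.7,7.6,0],"roll": 0,"hand": 85},
  {"offset": [37.7,7.6,0],"roll": 0,"hand": 85},
  {"offset": [0,0,10],"roll": 0.104,"hand": 85},
  {"offset": [0,0,10],"roll": 0.104,"hand": 85},
  {"offset": [0,0,10],"roll": 0.104,"hand": 85},
  {"offset": [0,0,0],"roll": 0,"hand": 85},
  {"offset": [0,0,0],"roll": 0,"hand": 85},
])

```text
time_s: 17.0
tcp_pos: [0.5546, 0.1718, 0.1768]
eef_rot: [-179.9, 0.1, 76.3]
wrist_force: [-0.0, -0.7, 0.2]
gripper_width: 0.0849
gripper_force: 0.0
```

```bash
python3 look.py long 567.6 213 -14 6 wood e1
```

```text
px 260 129
long [567.15 213.08 -13.6    0.04] 2228 tcp [554.6 171.8 176.8] [-179.9     0.07   76.31]
tool dx,dy 43.1 2.4
```

Request:
servo_tool([
  {"offset": [22,1.2,0],"roll": 0,"hand": 85},
  {"offset": [21,1.2,0],"roll": 0,"hand": 75},
  {"offset": [0,0,35],"roll": 0,"hand": 65},
  {"offset": [0,0,35],"roll": 0,"hand": 55},
  {"offset": [0,0,35],"roll": 0,"hand": 50},
  {"offset": [0,0,30],"roll": 0,"hand": 48},
  {"offset": [0,0,20],"roll": 0,"hand": 46},
  {"offset": [0,0,12],"roll": 0,"hand": 45},
  {"offset": [0,0,0],"roll": 0,"hand": 45},
  {"offset": [0,0,0],"roll": 0,"hand": 45},
])

```text
time_s: 17.88
tcp_pos: [0.569, 0.2121, 0.0111]
eef_rot: [180.0, -0.0, 76.1]
wrist_force: [1.4, 0.3, 0.3]
gripper_width: 0.045
gripper_force: 0.0
```

Request:
servo_tool([
  {"offset": [0,0,0],"roll": 0,"hand": 22},
  {"offset": [0,0,0],"roll": 0,"hand": 22},
  {"offset": [0,0,0],"roll": 0,"hand": 22},
  {"offset": [0,0,0],"roll": 0,"hand": 22},
  {"offset": [0,0,0],"roll": 0,"hand": 22},
  {"offset": [0,0,0],"roll": 0,"hand": 22},
])

```text
time_s: 18.38
tcp_pos: [0.5698, 0.2125, 0.0124]
eef_rot: [179.9, -0.1, 76.1]
wrist_force: [-0.6, -0.8, 7.2]
gripper_width: 0.0284
gripper_force: 60.6
```

Request:
servo_tool([
  {"offset": [0,0,-20],"roll": 0,"hand": 22},
  {"offset": [0,0,-40],"roll": 0,"hand": 22},
  {"offset": [0,0,-40],"roll": 0,"hand": 22},
  {"offset": [0,0,-40],"roll": -0.104,"hand": 22},
  {"offset": [0,0,-40],"roll": -0.104,"hand": 22},
  {"offset": [0,0,-15],"roll": -0.104,"hand": 22},
  {"offset": [-35.8,-12.9,0],"roll": 0,"hand": 22},
  {"offset": [-35.8,-12.9,0],"roll": 0,"hand": 22},
  {"offset": [-35.8,-12.9,0],"roll": 0,"hand": 22},
  {"offset": [-35.8,-12.9,0],"roll": 0,"hand": 22},
  {"offset": [-35.8,-12.9,0],"roll": 0,"hand": 22},
  {"offset": [-35.8,-12.9,0],"roll": 0,"hand": 22},
])

```text
time_s: 19.38
tcp_pos: [0.5055, -0.009, 0.2066]
eef_rot: [179.9, -0.0, 94.0]
wrist_force: [1.7, 0.1, 0.8]
gripper_width: 0.0285
gripper_force: 59.7
```

Request:
servo_tool([
  {"offset": [-35.8,-12.9,0],"roll": 0,"hand": 22},
  {"offset": [-35.8,-12.9,0],"roll": 0,"hand": 22},
  {"offset": [-35.8,-12.9,0],"roll": 0,"hand": 22},
  {"offset": [-35.8,-12.9,0],"roll": 0,"hand": 22},
  {"offset": [-35.8,-12.9,0],"roll": 0,"hand": 22},
  {"offset": [-35.8,-12.9,0],"roll": 0,"hand": 22},
  {"offset": [-35.8,-12.9,0],"roll": 0,"hand": 22},
  {"offset": [-35.8,-12.9,0],"roll": 0,"hand": 22},
  {"offset": [-35.8,-12.9,0],"roll": 0,"hand": 22},
  {"offset": [0,0,40],"roll": 0,"hand": 22},
  {"offset": [0,0,40],"roll": 0,"hand": 22},
  {"offset": [0,0,20],"roll": 0,"hand": 22},
])

```text
time_s: 20.38
tcp_pos: [0.4112, -0.3367, 0.1033]
eef_rot: [-179.9, -0.1, 93.9]
wrist_force: [0.6, 1.7, -0.9]
gripper_width: 0.0286
gripper_force: 59.7
```

Request:
servo_tool([
  {"offset": [0,0,0],"roll": 0,"hand": 22},
  {"offset": [0,0,0],"roll": 0,"hand": 22},
])

```text
time_s: 20.55
tcp_pos: [0.4122, -0.337, 0.1059]
eef_rot: [-180.0, -0.0, 93.9]
wrist_force: [0.6, 0.3, 0.6]
gripper_width: 0.0284
gripper_force: 59.7
```

Request:
servo_tool([
  {"offset": [0.4,1.6,30],"roll": -0.002,"hand": 22},
  {"offset": [0,0,30],"roll": 0,"hand": 22},
  {"offset": [0,0,18],"roll": 0,"hand": 22},
  {"offset": [0,0,0],"roll": 0,"hand": 22},
  {"offset": [0,0,0],"roll": 0,"hand": 22},
])

```text
time_s: 20.97
tcp_pos: [0.4148, -0.337, 0.029]
eef_rot: [179.9, 0.1, 94.1]
wrist_force: [-0.8, -0.8, 0.6]
gripper_width: 0.0286
gripper_force: 59.7
```

Request:
servo_tool([
  {"offset": [0,0,2.5],"roll": 0,"hand": 22},
  {"offset": [0,0,2],"roll": 0,"hand": 22},
  {"offset": [0,0,0],"roll": 0,"hand": 22},
])

```text
time_s: 21.22
tcp_pos: [0.4148, -0.3367, 0.0241]
eef_rot: [179.9, 0.1, 94.1]
wrist_force: [-0.8, -0.3, 0.7]
gripper_width: 0.0288
gripper_force: 59.7
```

Request:
servo_tool([
  {"offset": [-0.2,-0.6,1.5],"roll": 0,"hand": 22},
  {"offset": [0,0,1],"roll": 0,"hand": 22},
  {"offset": [0,0,0],"roll": 0,"hand": 22},
])

```text
time_s: 21.47
tcp_pos: [0.4138, -0.3369, 0.0214]
eef_rot: [179.9, 0.0, 94.1]
wrist_force: [-1.5, 1.3, 11.6]
gripper_width: 0.0287
gripper_force: 61.1
```

Request:
servo_tool([
  {"offset": [0,0,0],"roll": 0,"hand": 36},
  {"offset": [0,0,0],"roll": 0,"hand": 40},
  {"offset": [0,0,0],"roll": 0,"hand": 40},
  {"offset": [0,0,-15],"roll": 0,"hand": 40},
  {"offset": [0,0,-40],"roll": 0,"hand": 40},
  {"offset": [0,0,-40],"roll": 0,"hand": 60},
  {"offset": [-25,20,-40],"roll": 0,"hand": 85},
  {"offset": [-25,20,0],"roll": 0,"hand": 85},
  {"offset": [-20,20,0],"roll": 0,"hand": 85},
  {"offset": [0,0,0],"roll": 0,"hand": 85},
  {"offset": [0,0,0],"roll": 0,"hand": 85},
])

```text
time_s: 22.38
tcp_pos: [0.4747, -0.3983, 0.1474]
eef_rot: [-180.0, 0.0, 94.1]
wrist_force: [-1.1, -0.0, -0.8]
gripper_width: 0.0853
gripper_force: 0.0
```

```bash
python3 look.py long 414 -336.7 4 15 wood f1; python3 wm.py
```

```text
px 192 111
long [ 421.05 -328.07    3.18    0.54] 20058 tcp [ 474.7 -398.3  147.4] [-179.97    0.02   94.08]
tool dx,dy 73.9 -48.5
2390 [ 4.7546e+02 -3.3229e+02  5.2300e+00  7.0000e-02]
off ((476.9427490234375, -333.7127380371094), (45.001625061035156, 62.537994384765625), 4.139993190765381)
```

View pics/f1.png

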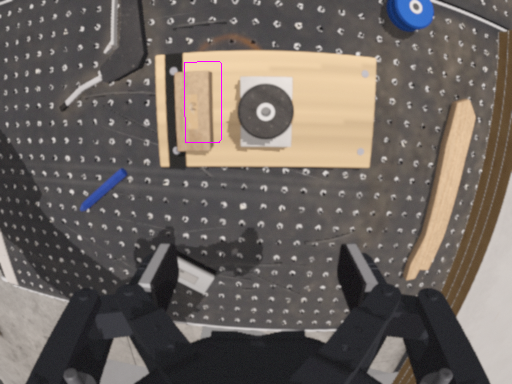

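The long block is placed at about (194,111), near the strip; its mask merged with the board. I'll segment it by brightness.

```bash
cat > blk.py <<'E'
from h import *
import pickle,sys
np.set_printoptions(suppress=True)
k=sys.argv[1];gx,gy,yaw=map(float,sys.argv[2:5]);lo,hi=map(int,sys.argv[5:7])
c,im,s=pickle.load(open('last.pkl','rb'));h=cv2.cvtColor(im,cv2.COLOR_RGB2HSV)
L,W,z0,H=dims(k,.015);u,v=proj('wrist',(gx/1e3,gy/1e3,.015+H),c).astype(int)
print('block HSV',np.median(h[v-10:v+10,u-5:u+5].reshape(-1,3),0))
m=((h[...,2]>lo)&(h[...,2]<hi)&(h[...,1]>40)&(h[...,0]<30)).astype(np.uint8)
m=cv2.morphologyEx(m,cv2.MORPH_OPEN,np.ones((5,5)));l=cv2.connectedComponents(m)[1]
n=np.bincount(l[v-15:v+15,u-8:u+8].ravel());n[0]=0;m=l==n.argmax()
m=cv2.morphologyEx(m.astype(np.uint8),cv2.MORPH_CLOSE,np.ones((9,9)))>0
b=fit('wrist',c,m,(gx/1e3,gy/1e3,yaw),L,W,z0,H);print(k,b,m.sum())
ctr=np.array([478.1,-332.2]);a=np.radians(94.);d=b[:2]-ctr
print('board coords x,y',(d@[np.cos(a),np.sin(a)]).round(1),(d@[-np.sin(a),np.cos(a)]).round(1),'want y 64.2/-63.2')
V=im[:,:,::-1].copy();V[m]=V[m]//2;P=hull('wrist',c,b[0]/1e3,b[1]/1e3,b[2],L,W,z0,H)
cv2.polylines(V,[np.int32(P*16)],1,(255,0,255),1,shift=4);cv2.imwrite('pics/blk_'+k+'.png',V[30:190,120:400].repeat(2,0).repeat(2,1))
E
python3 blk.py long 414 -336.7 4 90 190; python3 bfit.py
```

```text
block HSV [ 16.  82. 219.]
long [ 408.54 -330.31   19.81    0.69] 189220
board coords x,y 6.7 69.3 want y 64.2/-63.2
{(0, -1): array([-54.7 ,  -0.04, 187.  ]), (0, 1): array([ 54.72,  -0.03, 198.  ]), (1, -1): array([-104.59,   -0.41,   87.  ]), (1, 1): array([104.59,   0.11,  88.  ])}
centre [ 477.76 -332.41] yaw 93.9 size 109.4 209.2
```

View pics/blk_long.png

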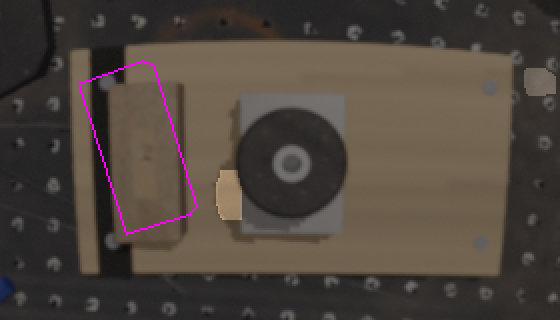

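```bash
cat > prof.py <<'E'
from h import *
import pickle,sys
np.set_printoptions(suppress=True,linewidth=200)
# rectify plane z in board coords (mm), profile edges. args: z ymin ymax halfx
z,y0,y1,hx=map(float,sys.argv[1:5])
c,im,s=pickle.load(open('last.pkl','rb'));a=np.radians(94.);X=np.array([np.cos(a),np.sin(a)]);Y=np.array([-X[1],X[0]])
ctr=np.array([477.9,-332.3])
g=cv2.cvtColor(im,cv2.COLOR_RGB2LAB).astype(np.float32)
def rect(xs,ys):
    m=np.array([[proj('wrist',(*((ctr+x*X+y*Y)/1e3),z/1e3),c) for y in ys] for x in xs],np.float32)
    return cv2.remap(g,m[...,0],m[...,1],cv2.INTER_LINEAR)
def edges(p,ax):
    d=np.abs(np.gradient(p,axis=0)).sum(1); r=[]
    for i in range(2,len(d)-2):
        if d[i]>5 and d[i]==d[i-2:i+3].max(): r.append((round(float(ax[i]),1),int(d[i])))
    return r
ys=np.arange(y0,y1,.5)
for lo,hi in((-hx,-hx/3),(-hx/3,hx/3),(hx/3,hx)):
    print('y-edges, x in',round(lo),round(hi),edges(np.median(rect(np.arange(lo,hi,1.),ys),0),ys))
xs=np.arange(-60,60,.5);ym=(y0+y1)/2
print('x-edges',edges(np.median(rect(xs,np.arange(ym-8,ym+8,1.)),1),xs))
E
python3 prof.py 37 35 100 28
```

```text
y-edges, x in -28 -9 [(47.0, 23), (49.5, 18), (80.0, 33), (88.0, 34), (97.5, 29)]
y-edges, x in -9 9 [(47.0, 23), (49.5, 16), (80.0, 34), (87.5, 38), (97.5, 32)]
y-edges, x in 9 28 [(47.0, 25), (49.5, 16), (80.0, 34), (87.5, 39), (97.5, 30)]
x-edges [(-49.0, 34), (-38.5, 13), (-34.0, 7), (-15.0, 5), (35.5, 7), (52.5, 37)]
```

The long block's centre is at 64.7 mm on the board axis (target 64.2), square and on the centre line. Now the tall block.

Request:
servo_tool([
  {"offset": [0,0,-40],"roll": 0,"hand": 85},
  {"offset": [33.2,16.1,-20],"roll": 0,"hand": 85},
  {"offset": [33.2,16.1,0],"roll": 0,"hand": 85},
  {"offset": [33.2,16.1,0],"roll": 0,"hand": 85},
  {"offset": [33.2,16.1,0],"roll": 0,"hand": 85},
  {"offset": [33.2,16.1,0],"roll": 0,"hand": 85},
  {"offset": [33.2,16.1,0],"roll": 0,"hand": 85},
  {"offset": [33.2,16.1,0],"roll": 0,"hand": 85},
  {"offset": [33.2,16.1,0],"roll": 0,"hand": 85},
  {"offset": [33.2,16.1,0],"roll": 0,"hand": 85},
  {"offset": [33.2,16.1,0],"roll": 0,"hand": 85},
  {"offset": [33.2,16.1,0],"roll": 0,"hand": 85},
])

```text
time_s: 23.43
tcp_pos: [0.6239, -0.0192, 0.2076]
eef_rot: [-179.9, -0.0, 94.0]
wrist_force: [1.3, -0.3, -0.3]
gripper_width: 0.0848
gripper_force: 0.0
```

Request:
servo_tool([
  {"offset": [0,0,30],"roll": -0.06,"hand": 85},
  {"offset": [0,0,0],"roll": 0,"hand": 85},
  {"offset": [0,0,0],"roll": 0,"hand": 85},
])

```text
time_s: 23.68
tcp_pos: [0.6229, -0.0211, 0.1768]
eef_rot: [-179.8, -0.0, 97.4]
wrist_force: [-0.9, -0.7, 1.2]
gripper_width: 0.0849
gripper_force: 0.0
```

```bash
python3 look.py tall 619.4 23.2 7.5 6 wood g1
```

```text
px 260 129
tall [618.42  23.43   6.13   0.04] 1565 tcp [622.9 -21.1 176.8] [-179.77   -0.02   97.43]
tool dx,dy 44.8 1.4
```

Request:
servo_tool([
  {"offset": [22.4,0.7,0],"roll": 0.015,"hand": 85},
  {"offset": [22.4,0.7,0],"roll": 0,"hand": 75},
  {"offset": [0,0,35],"roll": 0,"hand": 65},
  {"offset": [0,0,35],"roll": 0,"hand": 55},
  {"offset": [0,0,35],"roll": 0,"hand": 50},
  {"offset": [0,0,30],"roll": 0,"hand": 48},
  {"offset": [0,0,18],"roll": 0,"hand": 46},
  {"offset": [0,0,10],"roll": 0,"hand": 44},
  {"offset": [0,0,0],"roll": 0,"hand": 44},
  {"offset": [0,0,0],"roll": 0,"hand": 44},
])

```text
time_s: 24.57
tcp_pos: [0.6214, 0.0222, 0.0161]
eef_rot: [179.9, 0.0, 96.5]
wrist_force: [-0.0, -0.2, -0.7]
gripper_width: 0.0442
gripper_force: 0.0
```

Request:
servo_tool([
  {"offset": [0,0,0],"roll": 0,"hand": 20},
  {"offset": [0,0,0],"roll": 0,"hand": 20},
  {"offset": [0,0,0],"roll": 0,"hand": 20},
  {"offset": [0,0,0],"roll": 0,"hand": 20},
  {"offset": [0,0,0],"roll": 0,"hand": 20},
  {"offset": [0,0,0],"roll": 0,"hand": 20},
])

```text
time_s: 25.07
tcp_pos: [0.6221, 0.0229, 0.017]
eef_rot: [179.8, 0.0, 96.6]
wrist_force: [-0.1, -1.2, 6.7]
gripper_width: 0.0271
gripper_force: 60.4
```

Request:
servo_tool([
  {"offset": [0,0,-20],"roll": 0,"hand": 20},
  {"offset": [0,0,-40],"roll": 0,"hand": 20},
  {"offset": [0,0,-40],"roll": 0,"hand": 20},
  {"offset": [0,0,-40],"roll": 0,"hand": 20},
  {"offset": [0,0,-40],"roll": 0.045,"hand": 20},
  {"offset": [0,0,-10],"roll": 0,"hand": 20},
  {"offset": [-34.5,-10.5,0],"roll": 0,"hand": 20},
  {"offset": [-34.5,-10.5,0],"roll": 0,"hand": 20},
  {"offset": [-34.5,-10.5,0],"roll": 0,"hand": 20},
  {"offset": [-34.5,-10.5,0],"roll": 0,"hand": 20},
  {"offset": [-34.5,-10.5,0],"roll": 0,"hand": 20},
  {"offset": [-34.5,-10.5,0],"roll": 0,"hand": 20},
])

```text
time_s: 26.07
tcp_pos: [0.5721, -0.1891, 0.206]
eef_rot: [179.9, 0.0, 94.1]
wrist_force: [1.2, -1.0, -0.0]
gripper_width: 0.0264
gripper_force: 59.5
```

Request:
servo_tool([
  {"offset": [-34.5,-10.5,0],"roll": 0,"hand": 20},
  {"offset": [-34.5,-10.5,0],"roll": 0,"hand": 20},
  {"offset": [-34.5,-10.5,0],"roll": 0,"hand": 20},
  {"offset": [-34.5,-10.5,0],"roll": 0,"hand": 20},
  {"offset": [0,0,40],"roll": 0,"hand": 20},
  {"offset": [0,0,40],"roll": 0,"hand": 20},
  {"offset": [0,0,40],"roll": 0,"hand": 20},
  {"offset": [0,0,40],"roll": 0,"hand": 20},
  {"offset": [0,0,0],"roll": 0,"hand": 20},
  {"offset": [0,0,0],"roll": 0,"hand": 20},
  {"offset": [0,0,0],"roll": 0,"hand": 20},
])

```text
time_s: 26.98
tcp_pos: [0.5414, -0.3293, 0.0474]
eef_rot: [179.9, 0.1, 94.0]
wrist_force: [0.4, -1.2, 0.7]
gripper_width: 0.0266
gripper_force: 59.5
```

Request:
servo_tool([
  {"offset": [0,0,12],"roll": 0,"hand": 20},
  {"offset": [0,0,6],"roll": 0,"hand": 20},
  {"offset": [0,0,0],"roll": 0,"hand": 20},
  {"offset": [0,0,2],"roll": 0,"hand": 20},
  {"offset": [0,0,0],"roll": 0,"hand": 20},
])

```text
time_s: 27.4
tcp_pos: [0.5408, -0.3282, 0.026]
eef_rot: [179.9, 0.0, 94.1]
wrist_force: [-1.2, 1.5, 7.0]
gripper_width: 0.0267
gripper_force: 60.4
```

Request:
servo_tool([
  {"offset": [0,0,1.5],"roll": 0,"hand": 20},
  {"offset": [0,0,0],"roll": 0,"hand": 20},
])

```text
time_s: 27.57
tcp_pos: [0.5408, -0.3282, 0.0259]
eef_rot: [179.9, -0.0, 94.1]
wrist_force: [-5.2, 6.0, 22.7]
gripper_width: 0.0269
gripper_force: 62.4
```

Request:
servo_tool([
  {"offset": [0,0,-1.2],"roll": 0,"hand": 20},
  {"offset": [0,0,0],"roll": 0,"hand": 34},
  {"offset": [0,0,0],"roll": 0,"hand": 38},
  {"offset": [0,0,0],"roll": 0,"hand": 38},
  {"offset": [0,0,-15],"roll": 0,"hand": 38},
  {"offset": [0,0,-40],"roll": 0,"hand": 38},
  {"offset": [0,0,-40],"roll": 0,"hand": 60},
  {"offset": [-25,-20,-40],"roll": 0,"hand": 85},
  {"offset": [-25,-20,0],"roll": 0,"hand": 85},
  {"offset": [-20,-20,0],"roll": 0,"hand": 85},
  {"offset": [0,0,0],"roll": 0,"hand": 85},
  {"offset": [0,0,0],"roll": 0,"hand": 85},
])

```text
time_s: 28.57
tcp_pos: [0.4873, -0.399, 0.1523]
eef_rot: [-180.0, 0.0, 93.8]
wrist_force: [0.5, 1.1, -0.2]
gripper_width: 0.0855
gripper_force: 0.0
```

```bash
python3 look.py long 414 -336.7 4 15 wood h1 >/dev/null; python3 prof.py 43 -95 -35 20;echo; python3 prof.py 37 35 100 28;echo; python3 prof.py 15 -110 110 50; python3 wm.py
python3 - <<'E'
import pickle,cv2
im=pickle.load(open('last.pkl','rb'))[1][:,:,::-1]
cv2.imwrite('pics/h2.png',cv2.resize(im[20:230,100:430],(792,504),interpolation=cv2.INTER_CUBIC))
E
```

```text
y-edges, x in -20 -7 [(-49.0, 19), (-45.0, 14), (-37.5, 13)]
y-edges, x in -7 7 [(-76.5, 7), (-68.5, 8), (-49.0, 22), (-45.5, 15), (-37.0, 14)]
y-edges, x in 7 20 [(-77.0, 20), (-68.5, 14), (-62.5, 7), (-58.5, 14), (-56.0, 7), (-54.0, 6), (-49.5, 23), (-45.0, 17), (-37.5, 13)]
x-edges [(-48.0, 29), (-26.0, 5), (5.5, 6), (17.0, 14), (26.5, 23), (51.0, 32)]

y-edges, x in -28 -9 [(45.5, 22), (49.0, 17), (79.5, 32), (86.5, 36), (96.0, 28)]
y-edges, x in -9 9 [(45.5, 23), (49.5, 15), (79.5, 32), (86.0, 36), (96.0, 31)]
y-edges, x in 9 28 [(45.5, 24), (49.0, 16), (79.5, 33), (86.5, 38), (96.0, 29)]
x-edges [(-49.5, 31), (-38.0, 11), (-33.5, 7), (-15.0, 5), (35.5, 6), (52.0, 36)]

y-edges, x in -50 -17 [(-105.0, 24), (-55.5, 6), (-44.5, 5), (-41.5, 11), (-22.5, 7), (22.0, 6), (25.0, 14), (29.0, 9), (50.0, 20), (53.5, 15), (86.5, 28), (94.0, 32), (104.5, 26)]
y-edges, x in -17 17 [(-105.5, 24), (-84.5, 11), (-76.0, 10), (-54.5, 20), (-49.5, 14), (-41.0, 12), (-21.5, 27), (-1.0, 9), (6.5, 10), (26.5, 22), (29.0, 18), (50.0, 22), (53.5, 14), (86.5, 30), (94.0, 35), (104.5, 29)]
y-edges, x in 17 50 [(-105.0, 24), (50.0, 20), (53.5, 14), (87.0, 30), (94.0, 36), (104.5, 26)]
x-edges [(-57.5, 6), (-55.0, 30), (-39.5, 15), (-35.5, 18), (-31.5, 10), (-27.5, 18), (-9.5, 24), (-5.5, 11), (2.0, 11), (5.5, 23), (23.5, 25), (30.5, 7), (55.0, 34)]
2289 [ 4.7619e+02 -3.3226e+02  6.8000e-01  8.0000e-02]
off ((477.80426025390625, -333.5546875), (45.25463104248047, 62.54801559448242), 3.749483108520508)
```

View pics/h2.png

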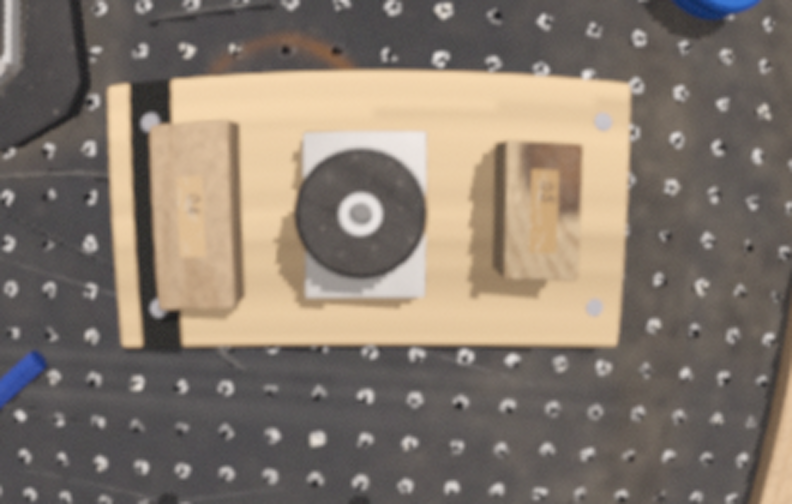

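The final picture shows the long block by the strip at crop (195,215), the wheel on the offcut at (361,213) and the tall block at (541,210). All are square and on the centre line, so I'm handing in.

```bash
python3 -c "
from station import *
print(close_job())"
```

```text
the job is handed in; nothing more can be done
None
```

The roller rest is laid and handed in at about 29 s: by the last wrist picture, chipboard and both blocks sit within about 1.5 mm of their marks, and the wheel lies flat on the chipboard, up to 2 mm off its centre.

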